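Put the antenna rotator's hand drive in gear and zero its pointer

TASK

Put the antenna rotator's hand drive into gear: slide the gear-change knob fully over towards the spindle and, where tooth stands on tooth, rock the spindle handle until the sprung gear drops fully into mesh. Then turn the spindle handle until the white pointer on the driven gear lines up with the white index post, and let go. Leave the hand-held radio, the hand microphone and the screwdriver where they are.

Things in the scene. Friction and masses are not known exactly. Their poses are not given: they have to be found in the camera images.
- panel: dark steel face plate, 192 x 292 mm, raked 30 degrees, looking up and away from the robot (about +x). Origin: centre of its underside; x up the slope, y to the left for someone facing it, z out of the face. From right to left for them: spindle gear with bar handle (y = -78 mm), driven gear with white pointer, gear-change knob, all at x = 0. 'Out' below means along its z from this origin.
- drive: the fixed grey wedge housing under the panel: 194 x 300 mm on the table, 35 mm high along its low edge (away from the robot), 135 mm at its back. Origin on the table under the middle of the panel, x to its high back, z up.
- handle (a point): centre of the black bar handle on the spindle: 50 x 14 mm, 26 mm tall, from 40 to 66 mm out (this point 53 mm), on a 16 mm stem. Its x is the length of the bar, its z the spindle axis, square to the panel. Below it the spindle's brass gear: 10 square teeth, 70 mm over the tips, from 9 to 19 mm out.
- spindle (a joint): turning of the spindle, rad, growing anticlockwise as seen looking at the face; at 0 the bar points up the slope. It starts near 0 and stays where it is left (friction 0.06 N m).
- knob_grip (a point): middle of the black round gear-change knob: 26 mm in diameter, from 26 to 60 mm out, this point 44 mm out. It slides along the panel's -y (towards the spindle) and carries the driven gear.
- gear_knob (a joint): travel of the gear-change knob towards the spindle, m: 0 out of gear, 0.020 at its stop (fully over). It starts between 0 and 0.004 and stays where it is left. It takes 7 N to slide, up to 12 N once tooth meets tooth (at about 0.013) and the gear spring is pushed back.
- gear_spring (a joint): how far the driven gear is pushed back on its spring, m: 0 fully forward, about 0.007 with the knob fully over and tooth on tooth. The spring (2.4 to 4.5 N) drops the gear in by itself when a tooth faces a gap. Knob fully over and this at 0: fully in mesh.
- dial_center (a point): centre of the upper face of the driven brass gear, 19 mm out, like the spindle gear: 10 teeth, 70 mm over the tips. It moves with the knob; its axis is 63 mm from the spindle axis when fully in mesh.
- dial (a joint): turning of the driven gear and pointer, rad, anticlockwise positive seen looking at the face; 0: pointer straight up the slope, at the index post when in mesh. Starts at 0.84 to 1.05, tooth on tooth. In mesh it turns opposite to the spindle, one to one, 0.2 rad of play; it stays where left (0.05 N m). Teeth face gaps where spindle + dial is a multiple of 0.628 within about 0.1.
- pointer_tip (a point): tip of the white pointer bar (40 mm long, 5 mm wide, lying on the driven gear), 38 mm from the gear's axis, 23 mm out
- index_post (a point): top middle of the white index post, 16 x 5 mm and 26 mm tall, fixed on the panel, 66 mm up the slope from the driven gear's axis when in mesh
- handheld_mid (a point): middle of the hand-held radio standing upright beside the drive, at the knob end: black, 32 x 56 x 115 mm, thin aerial up to 205 mm
- mic_mid (a point): middle of the black hand microphone, 85 x 63 x 28 mm, lying beside the drive, at the spindle end
- screwdriver_grip (a point): handle of the screwdriver that lies along the low edge of the drive

How it is judged:
By the outcome, as a careful person would: the job done as asked, in the order asked, and still so for the second after the job is handed in, with the robot touching nothing.
It also fails if it takes over 58 s, if anything falls off the work surface, if the arm or the gripper's body presses on something with over 40 N, if the wrist force passes 120 N, or if a joint passes its speed limit or range.

ROBOT

A 6-joint arm with a two-finger parallel gripper is mounted at the origin on the work surface. World frame = base frame: x ahead of the robot, y to its left, z up, the work surface at z = 0. Lengths are in m, angles in rad, forces in N, time in s.
With the tool pointing down it reaches from about 0.3 to 0.775 m from the base axis. Payload 14.6 kg.
Tool frame: the origin (TCP) lies on the centre line of the jaws, within the pads' length; the fingertips stand 14 mm ahead of it and the grasp point (between the pads) lies 5 mm behind it; x points along the fingers, y is the direction in which the jaws open and shut, and the axes are right-handed (so a half turn about x gives the same grasp; the last joint's range is limited). The gripper opens to 94 mm and grips with 3 to 60 N. Pads are 16 mm wide; open, the fingers measure 119 mm over their backs; the gripper's body (75 mm by 177 mm) begins 78 mm behind the grasp point.
Start: joints at [1.17, 0.3, 1.521, -0, 1.321, -0.067], TCP at [0.18, 0.52, 0.219] pointing down, gripper open.
Joint ranges: [-3.03, 3.03], [-0.79, 2.21], [0.23, 2.52], [-1.04, 4.18], [0, 3.07], [-2.55, 2.55]. Speed limits (rad/s): [2.22, 2.22, 2.57, 3.14, 3.14, 3.14].

INTERFACE

Orientations are given as [roll, pitch, yaw] about the fixed x, y, z axes, in that order (R = Rz(yaw) Ry(pitch) Rx(roll)).
In Python, from station import * gives the robot as it stands. The module is installed in compiled form; this text tells all that it offers.
- The arm moves only by the shell command python3 -m handwheel 'ROWS' [FORCE]. ROWS is JSON, a list of rows, each a list of 3 entries, a list of its own where there are three numbers: the shift along the tool's x, y, z in mm, then the turn about the tool's x in rad, then the gripper command: -1 is fully open, 1 is shut, values between are in proportion. In form: [[[dx, dy, dz], spin, gripper], ...]. A call has exactly 5 rows; each row is the pose to reach, as a shift and turn from the pose measured when the call began, along the tool's axes at that moment; what a row does not reach only later rows make up. A row lasts 1/10 s, in which the tool goes at most 50 mm and 8.59 degrees, less where a joint would pass 70% of its speed; a pose out of reach is approached as far as the arm can. A call with a gripper value outside its range is refused whole. The fingers move at their own pace and stop on an object; FORCE is the grip in N (left out, the last holds). Time passes only in rows, so rows that repeat a pose let the fingers close, or fill a call up. It gives the time, the measured TCP pose, the force and the opening at its end, in the units of the state.
- get_obs(): the state, without advancing time (a new reading comes with each control period).
- camera(name): name is "side" or "top"; returns (picture, depth): 420x560x3 uint8, blue, green, red; 420x560 float32, m along the optical axis (not along the pixel's ray), 0 where there is no reading.
- camera_info(name): a dict with "fx", "fy", "cx", "cy" (pixels), "extrinsics" (4x4, takes a point from camera to world coordinates). Camera axes: x right, y down, z forward; pixel columns grow to the right and rows downward; lengths in m; the calibration is good to about 2 mm. A picture is of the moment at which its call begins. camera_info takes no time and is no camera call.
- hand_in(): hands the job in, once; it reports no verdict.
The state is a dict: "time_s": time; "qpos": joint angles; "joint_vel": joint speeds; "tau": joint torques, N m; "ee_pos": TCP position; "eef_rot": TCP orientation; "force": force on the tool from outside, world axes, zero at the start; "moment": the same for the moment, N m; "grip_width": finger opening in m.
Only numpy, scipy, OpenCV 4.12 (cv2) and the standard library are available. Lean on these libraries where they do the work, as an engineer would, in place of code of your own. Each camera call takes 0.05 s, during which the arm holds its last target. There are 200 camera calls.

## Working session

There is one attempt and no reset: what is moved stays moved. The work goes in short steps, Python scripts to look and compute and a shell command to move; the robot and the scene stay as the last step left them, time stands still between calls to the robot, and variables do not carry over. Pictures are saved under pics/ and viewed, about 8 in all and at most 12, crops included, and the job is handed in when it is done.

```bash
mkdir -p pics
cat > h.py <<'E'
from station import *
import numpy as np, cv2
from scipy.spatial.transform import Rotation as R
def cam(n,f=None):
    p,d=camera(n)
    if f: cv2.imwrite('pics/'+f,p)
    return p,d
def pts(n,d):
    i=camera_info(n);v,u=np.mgrid[:420,:560]
    P=np.stack([(u-i['cx'])/i['fx']*d,(v-i['cy'])/i['fy']*d,d],-1)
    T=np.array(i['extrinsics']);return P@T[:3,:3].T+T[:3,3]
E
python3 - <<'E'
from h import *
for n in('top','side'):
    p,d=cam(n,n+'0.png');P=pts(n,d);np.savez(n+'0.npz',p=p,d=d,P=P)
    i=camera_info(n);print(n,i['fx'],np.round(i['extrinsics'],3).tolist())
a=cv2.imread('pics/top0.png');b=cv2.imread('pics/side0.png')
o=get_obs();print(o)
E
```

```text
top 504.8620840286255 [[0.014, -0.998, 0.067, 0.465], [-1.0, -0.014, 0.003, 0.019], [-0.002, -0.067, -0.998, 1.292], [0.0, 0.0, 0.0, 1.0]]
side 413.4719913225916 [[0.938, -0.266, 0.224, 0.358], [-0.348, -0.691, 0.634, -0.455], [-0.014, -0.672, -0.74, 0.691], [0.0, 0.0, 0.0, 1.0]]
{'time_s': 0.1, 'qpos': array([ 1.17042963e+00,  3.00423299e-01,  1.52148905e+00,  2.40422193e-05,
        1.32070544e+00, -6.65908149e-02]), 'joint_vel': array([ 0.00106117, -0.00094461, -0.00195222, -0.0014039 , -0.00096376,
        0.00216398]), 'tau': array([ 3.11876538e-04, -5.32648122e+01, -3.53284442e+01,  7.09117041e-02,
        2.35450052e-02, -1.26656983e-04]), 'ee_pos': array([0.1800972 , 0.51945505, 0.21895147]), 'eef_rot': array([-1.66010031,  1.56977092, -1.99388216]), 'force': array([-0.74378323, -0.14982088,  0.55028975]), 'moment': array([-0.09778691,  0.02738156, -0.0025767 ]), 'grip_width': 0.0938985639747163}
```

View pics/top0.png

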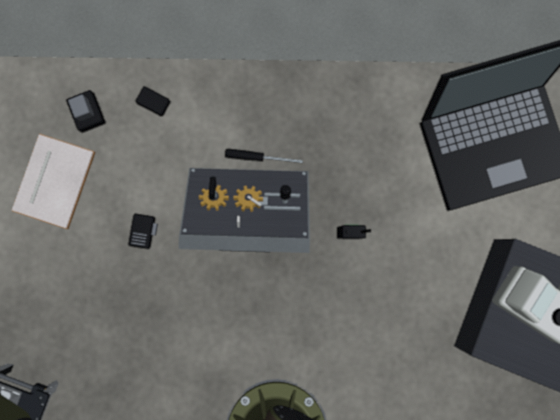

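View pics/side0.png

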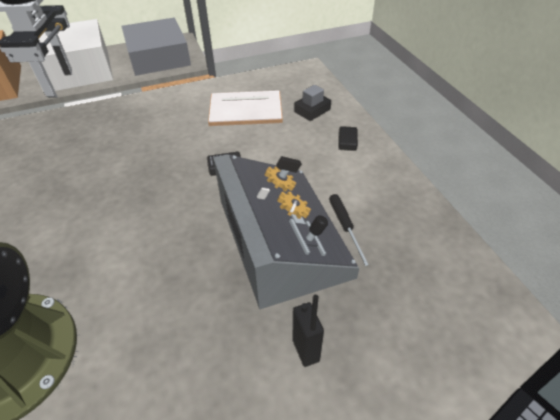

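The top view shows the spindle handle at about (213,188), the driven gear at (248,198) with its pointer to the lower right, the knob at (286,190) and the index post at (238,221). In the side view the radio stands at (308,335) at the knob end. Next I'll fit the panel frame.

```bash
cat >> h.py <<'E'
def ray(n,u,v):
    i=camera_info(n);T=np.array(i['extrinsics'])
    return T[:3,3],T[:3,:3]@np.array([(u-i['cx'])/i['fx'],(v-i['cy'])/i['fy'],1])
E
python3 - <<'E'
from h import *
z=np.load('top0.npz');p,d,P=z['p'],z['d'],z['P']
reg=np.zeros((420,560),bool);reg[174:232,192:302]=1
hsv=cv2.cvtColor(p,cv2.COLOR_BGR2HSV)
dark=reg&(hsv[...,1]<60)&(hsv[...,2]>45)&(hsv[...,2]<90)&(d>0)
X=P[dark]
for _ in range(6):
    c=X.mean(0);n=np.linalg.svd(X-c,full_matrices=0)[2][2];n*=np.sign(n[2])
    A=P[dark];X=A[abs((A-c)@n)<.004]
print('plane',c,n,'tilt',np.degrees(np.arccos(n[2])),len(X),dark.sum(),'y-dir',np.degrees(np.arctan2(n[1],n[0])))
ztop=n@c
def onpl(u,v,h,cam='top'):
    o,r=ray(cam,u,v);t=(ztop+h-n@o)/(n@r);return o+t*r
br=((hsv[...,0]>12)&(hsv[...,0]<32)&(hsv[...,1]>110)&(hsv[...,2]>70)&reg).astype(np.uint8)
k,l,s,ce=cv2.connectedComponentsWithStats(br)
for i in range(1,k):
    if s[i,4]>60:
        m=(l==i).astype(np.uint8);hull=cv2.convexHull(cv2.findContours(m,0,2)[0][0]);(u,v),r=cv2.minEnclosingCircle(hull)
        e=cv2.fitEllipse(hull);print('brass',s[i],e, onpl(*e[0],.014))
# outline of panel (front corners)
from itertools import product
wh=((p.min(2)>150)&reg).astype(np.uint8);k,l,s,ce=cv2.connectedComponentsWithStats(wh)
for i in range(1,k):
    if s[i,4]>3:print('white',s[i],ce[i])
dk=((p.max(2)<35)&reg).astype(np.uint8);k,l,s,ce=cv2.connectedComponentsWithStats(dk)
for i in range(1,k):
    if s[i,4]>15:print('dark',s[i],ce[i],np.median(P[l==i],0),np.percentile((P[l==i]@n-ztop),[5,50,95]))
cv2.imwrite('pics/c0.png',cv2.resize(p[160:260,170:320],None,fx=5,fy=5,interpolation=cv2.INTER_CUBIC))
o=get_obs();print(R.from_euler('xyz',o['eef_rot']).as_matrix().round(3))
E
```

```text
plane [0.56207583 0.07920304 0.09066802] [ 0.50011528 -0.00652458  0.86593426] tilt 30.010443167458632 4385 4756 y-dir -0.7474473453161403
brass [199 185  30  25 361] ((213.36111450195312, 197.0561981201172), (25.419212341308594, 29.536293029785156), 83.65802001953125) [0.57599961 0.15795059 0.09938727]
brass [234 186  28  26 382] ((247.89857482910156, 198.1050567626953), (25.982633590698242, 28.114282608032227), 79.51487731933594) [0.5746561  0.07594408 0.09954531]
white [248 197  13   8  26] [254.96153846 200.88461538]
white [237 216   2   6  10] [237.6 218.5]
dark [209 177   7  22 113] [212.02654867 186.7699115 ] [0.59702772 0.15627906 0.14162863] [0.04774757 0.06186009 0.06506262]
dark [280 186  11  13 113] [284.97345133 191.84955752] [ 0.58646157 -0.01078397  0.13626703] [0.03582427 0.05466919 0.0588928 ]
[[-0.     0.328  0.945]
 [-0.001  0.945 -0.328]
 [-1.    -0.001 -0.   ]]
```

View pics/c0.png

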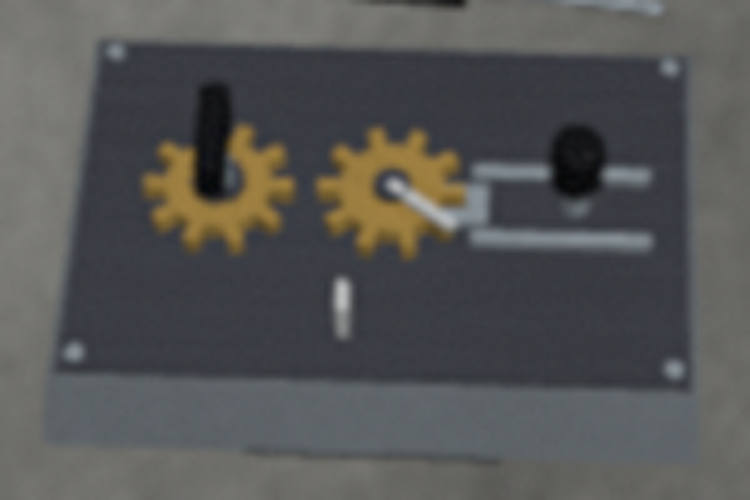

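The panel rake measures 30.0° and the gear spacing 82 mm, so the frame agrees with the given sizes. Next I'll move above the knob.

```bash
cat >> h.py <<'E'
N=np.array([.5001,-.0122,.866]);UP=np.array([-.866,.0122,.5]);PY=np.array([-.0138,-.9999,0])
S=np.array([.576,.158,.0994])-.014*N   # spindle axis at face (z=0 approx)
KN=np.array([.588,-.011,.1255])
def go(t,jaw=None):
    "tool shift (mm) and spin to reach world t with jaw axis at heading jaw (deg)"
    o=get_obs();M=R.from_euler('xyz',o['eef_rot']).as_matrix();s=M.T@(np.array(t)-o['ee_pos'])*1e3
    h=np.degrees(np.arctan2(M[1,1],M[0,1]));sp=None if jaw is None else -np.radians((jaw-h+90)%180-90)
    print('shift',s.round(1),'spin',sp,'head',round(h,1),'f',o['force'].round(1),'t',o['time_s'],'p',o['ee_pos'].round(4),'w',round(o['grip_width'],4))
E
python3 -m handwheel '[[[-16,-367,559],-0.32,-0.06],[[-16,-367,559],-0.32,-0.06],[[-16,-367,559],-0.32,-0.06],[[-16,-367,559],-0.32,-0.06],[[-16,-367,559],-0.32,-0.06]]' 20
python3 -c "
from h import *
go([.588,-.011,.235],89.2)"
```

```text
time_s: 0.6
ee_pos: [0.3293, 0.3254, 0.2252]
eef_rot: [-2.021, 1.57, -2.035]
force: [0.5, 0.4, 0.3]
grip_width: 0.0575
shift [  -9.6 -332.9  263.2] spin 0.000685056200850437 head 89.2 f [0.5 0.4 0.3] t 0.6 p [0.3293 0.3254 0.2252] w 0.0575
```

```bash
python3 -m handwheel '[[[-10,-333,263],0,-0.06],[[-10,-333,263],0,-0.06],[[-10,-333,263],0,-0.06],[[-10,-333,263],0,-0.06],[[-10,-333,263],0,-0.06]]'
python3 -m handwheel '[[[-2,-130,103],0,-0.06],[[-2,-130,103],0,-0.06],[[-2,-130,103],0,-0.06],[[-2,-130,103],0,-0.06],[[-2,-130,103],0,-0.06]]'
python3 -c "
from h import *
go([.588,-.011,.1235],89.2)"
```

```text
time_s: 1.1
ee_pos: [0.4815, 0.1268, 0.2312]
eef_rot: [-2.078, 1.57, -2.091]
force: [1.0, 1.2, -0.2]
grip_width: 0.0501
time_s: 1.6
ee_pos: [0.5833, -0.0066, 0.2322]
eef_rot: [-2.66, 1.568, -2.676]
force: [-0.5, 1.0, -0.8]
grip_width: 0.0497
shift [108.7  -4.2   5. ] spin -0.002307913707836197 head 89.1 f [-0.5  1.  -0.8] t 1.6 p [ 0.5833 -0.0066  0.2322] w 0.0497
```

```bash
python3 -m handwheel '[[[30,-4,5],0,-0.06],[[60,-4,5],0,-0.06],[[85,-4,5],0,-0.06],[[100,-4,5],0,-0.06],[[109,-4,5],0,-0.06]]' 20
python3 - <<'E'
from h import *
go([.588,-.011,.1235],89.2)
p,d=cam('side');cv2.imwrite('pics/s1.png',cv2.resize(p[130:290,200:400],None,fx=4,fy=3.75,interpolation=cv2.INTER_CUBIC))
E
```

```text
time_s: 2.1
ee_pos: [0.5875, -0.01, 0.1223]
eef_rot: [-2.837, 1.567, -2.852]
force: [0.2, 0.1, -0.1]
grip_width: 0.0499
shift [-1.2 -1.   0.5] spin -0.0014899971537002054 head 89.1 f [ 0.2  0.1 -0.1] t 2.1 p [ 0.5875 -0.01    0.1223] w 0.0499
```

View pics/s1.png

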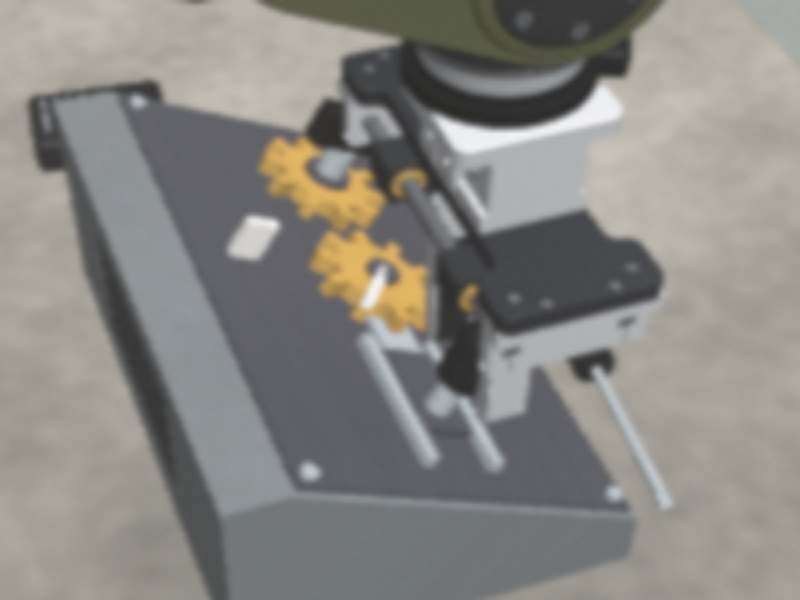

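The knob, at (460,360) in the crop, sits between the fingers. Next I'll grip it and slide it.

```bash
python3 -m handwheel '[[[0,0,0],0,0.8],[[0,0,0],0,0.8],[[0,0,0],0,0.8],[[0,0,0],0,0.8],[[0,0,0],0,0.8]]' 25
python3 -c "
from h import *
go(KN)"
```

```text
time_s: 2.65
ee_pos: [0.5878, -0.0105, 0.1225]
eef_rot: [-2.581, 1.568, -2.597]
force: [-0.9, -3.9, 6.2]
grip_width: 0.025
shift [-3.  -0.5  0.2] spin None head 89.1 f [-0.9 -3.9  6.2] t 2.65 p [ 0.5878 -0.0105  0.1225] w 0.025
```

```bash
python3 -m handwheel '[[[0,3,0],0,0.8],[[0,6,0],0,0.8],[[0,9,0],0,0.8],[[0,12,0],0,0.8],[[0,15,0],0,0.8]]' 25
python3 -m handwheel '[[[0,2,0],0,0.8],[[0,4,0],0,0.8],[[0,5,0],0,0.8],[[0,6,0],0,0.8],[[0,6,0],0,0.8]]' 25
python3 -c "
from h import *
go(KN)"
```

```text
time_s: 3.15
ee_pos: [0.588, 0.0034, 0.1226]
eef_rot: [-2.217, 1.567, -2.234]
force: [-1.3, -11.1, 1.2]
grip_width: 0.0255
time_s: 3.65
ee_pos: [0.588, 0.0079, 0.1226]
eef_rot: [-2.007, 1.565, -2.024]
force: [-0.1, -11.8, 0.5]
grip_width: 0.0252
shift [ -2.8 -18.9   0.3] spin None head 89.0 f [ -0.1 -11.8   0.5] t 3.65 p [0.588  0.0079 0.1226] w 0.0252
```

```bash
python3 -m handwheel '[[[0,2,0],0,0.8],[[0,3,0],0,0.8],[[0,4,0],0,0.8],[[0,4,0],0,0.8],[[0,4,0],0,0.8]]' 25
python3 - <<'E'
from h import *
go(KN)
p,d=cam('side');cv2.imwrite('pics/s2.png',cv2.resize(p[130:290,200:400],None,fx=4,fy=3.75,interpolation=cv2.INTER_CUBIC))
E
```

```text
time_s: 4.15
ee_pos: [0.5881, 0.0081, 0.1225]
eef_rot: [-1.819, 1.559, -1.837]
force: [-0.9, -28.0, 0.7]
grip_width: 0.0252
shift [ -2.8 -19.1   0.3] spin None head 88.9 f [ -0.9 -28.    0.7] t 4.15 p [0.5881 0.0081 0.1225] w 0.0252
```

```bash
python3 -m handwheel '[[[0,0,0],0,-0.06],[[0,0,0],0,-0.06],[[-30,0,0],0,-0.06],[[-60,0,0],0,-0.06],[[-85,0,0],0,-0.06]]' 25
cat >> h.py <<'E'
HC=S+.053*N
def bar(th,r=.018,dz=.004):
    b=UP*np.cos(th)+PY*np.sin(th);P=HC+r*b+[0,0,dz]
    go(P,np.degrees(np.arctan2(b[1],b[0]))-90)
def dial(f=None):
    "pointer angle from top view: white pixels on panel plane 23 mm out"
    p,d=cam('top',f);c=S+N*.023;w=p.min(2)>150;w[:185]=0;w[216:]=0;w[:,:225]=0;w[:,275:]=0
    v,u=np.nonzero(w);q=[]
    for a,b in zip(u,v):
        o,r=ray('top',a,b);t=N@(c-o)/(N@r);X=o+t*r-c;q.append([X@UP*1e3,X@PY*1e3])
    q=np.array(q);return p,q
E
python3 - <<'E'
from h import *
p,q=dial('t3.png')
print(len(q),q.round(0).tolist())
hsv=cv2.cvtColor(p,cv2.COLOR_BGR2HSV)
cv2.imwrite('pics/c3.png',cv2.resize(p[160:260,170:320],None,fx=5,fy=5,interpolation=cv2.INTER_CUBIC))
print(get_obs()['qpos'].round(2))
bar(0)
E
```

```text
time_s: 4.7
ee_pos: [0.5884, 0.0096, 0.2091]
eef_rot: [-1.767, 1.56, -1.785]
force: [1.1, 0.5, 0.4]
grip_width: 0.05
10 [[17.0, 93.0], [17.0, 95.0], [17.0, 97.0], [20.0, 93.0], [20.0, 95.0], [20.0, 97.0], [20.0, 100.0], [23.0, 95.0], [23.0, 98.0], [22.0, 100.0]]
[-0.04  0.39  1.41 -0.01  1.33 -1.59]
shift [ 65.5 148.6 -12.5] spin -0.003753395999209294 head 89.0 f [ 0.8 -0.7  4.4] t 4.75 p [0.5896 0.0096 0.2133] w 0.0496
```

View pics/c3.png

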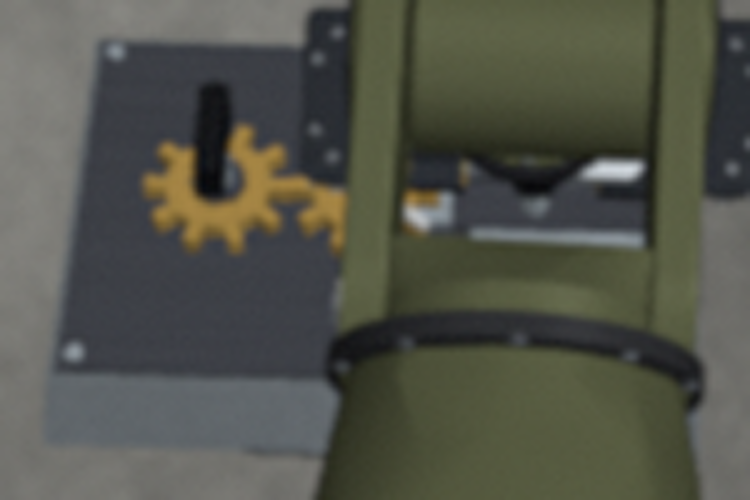

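View pics/s2.png

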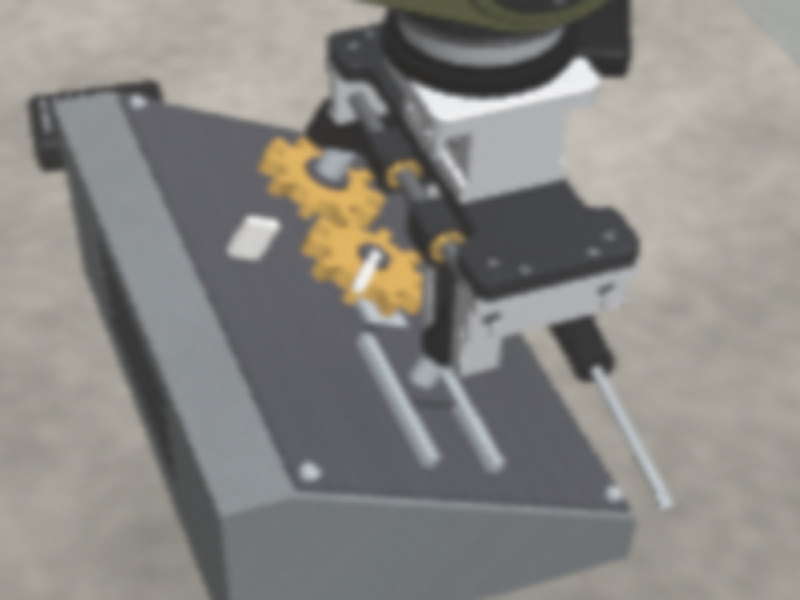

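```bash
python3 -m handwheel '[[[0,35,-4],0,0.36],[[5,70,-8],0,0.36],[[10,105,-12],0,0.36],[[15,140,-12],0,0.36],[[20,148,-12],0,0.36]]' 25
python3 - <<'E'
from h import *
print(get_obs()['qpos'].round(2))
bar(0)
p,d=cam('side');cv2.imwrite('pics/s3.png',cv2.resize(p[110:270,200:400],None,fx=4,fy=3.75,interpolation=cv2.INTER_CUBIC))
E
```

```text
time_s: 5.25
ee_pos: [0.5797, 0.1611, 0.1913]
eef_rot: [-1.264, 1.561, -1.278]
force: [0.2, -0.3, -0.1]
grip_width: 0.0302
[ 0.21  0.44  1.4  -0.01  1.3  -1.34]
shift [45.1 -2.9  0.1] spin -0.0004605428943373571 head 89.2 f [ 0.2 -0.3 -0.1] t 5.25 p [0.5797 0.1611 0.1913] w 0.0302
```

View pics/s3.png

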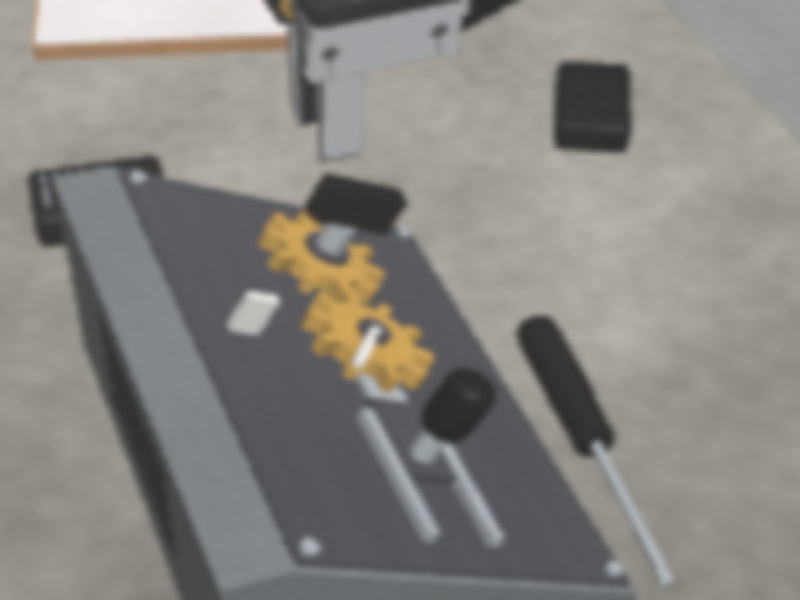

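The side view is clear: the bar handle is at (355,205), below the fingers, and the gears stand tooth on tooth around (350,290). Next I'll lower over the bar's upper end and rock it negative.

```bash
python3 -m handwheel '[[[15,-3,0],0,0.36],[[30,-3,0],0,0.36],[[40,-3,0],0,0.36],[[45,-3,0],0,0.57],[[45,-3,0],0,0.57]]' 25
cat >> h.py <<'E'
def ptr(f=None):
    "dial angle & tip from side view; white pixels lying within the driven gear, 23 mm out"
    p,d=cam('side',f);c=S+N*.023;D=S+N*.023+PY*.063
    w=((p.min(2)>150)&(p.max(2).astype(int)-p.min(2)<50)).astype(np.uint8)
    v,u=np.nonzero(w);I=camera_info('side');T=np.array(I['extrinsics'])
    r=np.stack([(u-I['cx'])/I['fx'],(v-I['cy'])/I['fy'],np.ones(len(u))])
    r=T[:3,:3]@r;t=N@(c-T[:3,3])/(N@r);X=(T[:3,3:]+r*t).T-D
    q=np.c_[X@UP,X@PY]*1e3;k=(np.hypot(*q.T)<44);q=q[k]
    print('n',len(q),'mean',q.mean(0).round(1),'min',q.min(0).round(0),'max',q.max(0).round(0))
    a=np.arctan2(*q.mean(0)[::-1]);l=cv2.fitLine(q.astype(np.float32),cv2.DIST_L2,0,.01,.01).ravel()
    print('dial by centroid',a.round(3),'by line',np.arctan(l[1]/l[0]).round(3));return p
def zoom(p,f): cv2.imwrite('pics/'+f,cv2.resize(p[110:270,200:400],None,fx=4,fy=3.75,interpolation=cv2.INTER_CUBIC))
E
python3 - <<'E'
from h import *
ptr('x1.png');bar(0)
E
```

```text
time_s: 5.8
ee_pos: [0.5795, 0.1566, 0.145]
eef_rot: [-1.451, 1.56, -1.466]
force: [0.8, 0.0, 0.3]
grip_width: 0.0212
n 28 mean [13.6 22.2] min [1. 8.] max [24. 36.]
dial by centroid 1.022 by line 0.896
shift [-0.6  1.   0.2] spin -0.0009032161083285684 head 89.1 f [ 0.3 -0.2  0.2] t 5.85 p [0.5797 0.1567 0.1456] w 0.0202
```

```bash
python3 -m handwheel '[[[0,4,0],0.1,0.57],[[0,6,0],0.2,0.57],[[0,7,1],0.28,0.57],[[0,8,1],0.35,0.57],[[0,8,1],0.35,0.57]]' 25
python3 - <<'E'
from h import *
p=ptr();zoom(p,'s4.png');bar(-.3)
E
```

```text
time_s: 6.35
ee_pos: [0.5813, 0.1644, 0.1466]
eef_rot: [-0.877, 1.56, -1.244]
force: [-0.6, -2.9, 2.4]
grip_width: 0.0204
n 27 mean [11.4 25.6] min [ 3. 11.] max [19. 40.]
dial by centroid 1.151 by line 1.133
shift [ 0.7 -1.5 -0. ] spin -0.006529313785145555 head 69.2 f [-0.2 -3.4  2.8] t 6.4 p [0.5812 0.1645 0.1465] w 0.0204
```

View pics/s4.png

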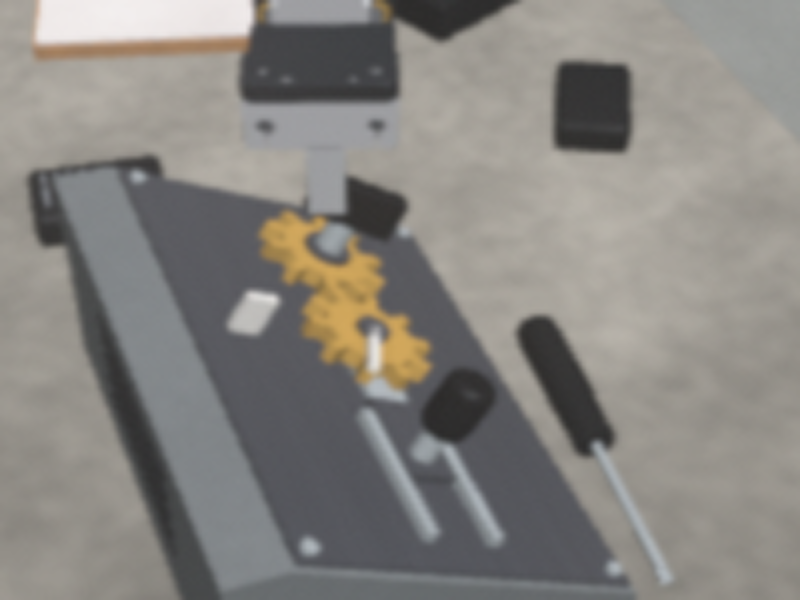

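```bash
cat >> h.py <<'E'
def gear(p):
    "centre (UP,PY mm from spindle) of driven gear from side picture"
    h=cv2.cvtColor(p,cv2.COLOR_BGR2HSV);m=(h[...,0]>12)&(h[...,0]<32)&(h[...,1]>110)&(h[...,2]>90)
    m[:130]=0;v,u=np.nonzero(m);I=camera_info('side');T=np.array(I['extrinsics']);c=S+N*.019
    r=T[:3,:3]@np.stack([(u-I['cx'])/I['fx'],(v-I['cy'])/I['fy'],np.ones(len(u))])
    t=N@(c-T[:3,3])/(N@r);X=(T[:3,3:]+r*t).T-c;q=np.c_[X@UP,X@PY]*1e3
    k=(q[:,1]>40)&(abs(q[:,0])<50)&(q[:,1]<130);print('driven',[np.round(a,1) for a in cv2.minEnclosingCircle(q[k].astype(np.float32))],
     'max',np.percentile(q[k][:,1],99).round(1))
E
python3 - <<'E'
from h import *
gear(cv2.imread('pics/side0.png'))
gear(cv2.imread('pics/x1.png'))
p,_=cam('side','x2.png');gear(p)
E
```

```text
driven [array([13. , 81.1]), np.float64(45.5)] max 122.7
driven [array([11.5, 75.1]), np.float64(41.0)] max 109.3
driven [array([ 8.4, 74.8]), np.float64(40.4)] max 108.2
```

```bash
python3 -m handwheel '[[[0,2,0],0.08,0.57],[[0,4,-1],0.16,0.57],[[0,5,-1],0.22,0.57],[[0,6,-1],0.25,0.57],[[0,6,-1],0.25,0.57]]' 25
python3 - <<'E'
from h import *
p=ptr();gear(p);zoom(p,'s5.png');bar(-.5)
E
```

```text
time_s: 6.95
ee_pos: [0.5824, 0.1702, 0.1463]
eef_rot: [-0.695, 1.56, -1.307]
force: [0.1, -4.2, 1.4]
grip_width: 0.0204
n 30 mean [11.9 22.9] min [4. 9.] max [19. 38.]
dial by centroid 1.092 by line 1.16
driven [array([ 9. , 70.6]), np.float64(39.7)] max 104.3
shift [ 1.2 -3.4  1.9] spin -0.03428547014167649 head 55.0 f [-0.4 -5.5  0.9] t 7.0 p [0.5823 0.1702 0.1463] w 0.0204
```

View pics/s5.png

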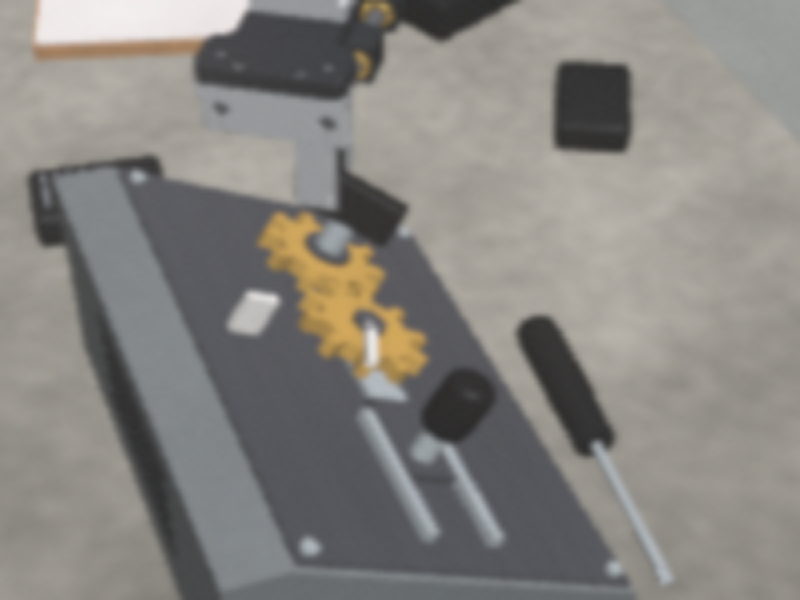

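The driven gear has started to drop, moving 4 mm closer. Next I'll back off slightly to unload the flanks and check again.

```bash
python3 -m handwheel '[[[0,-1,0],0,0.57],[[0,-2,0],0,0.57],[[0,-2,0],0,0.57],[[0,-2,0],0,0.57],[[0,-2,0],0,0.57]]' 25
python3 - <<'E'
from h import *
p=ptr();gear(p);bar(-.5)
E
```

```text
time_s: 7.5
ee_pos: [0.5813, 0.1689, 0.1464]
eef_rot: [-0.642, 1.56, -1.253]
force: [1.7, 3.5, 1.4]
grip_width: 0.0201
n 36 mean [10.8 20.9] min [1. 2.] max [19. 38.]
dial by centroid 1.095 by line 1.159
driven [array([ 9. , 70.6]), np.float64(39.7)] max 104.3
shift [ 1.4 -1.7  2. ] spin -0.034008103332336496 head 55.0 f [1.1 4.1 2. ] t 7.55 p [0.5813 0.1689 0.1464] w 0.0204
```

```bash
python3 -c "
from h import *
for a in (-.25,0,.15):bar(a)"
```

```text
shift [ 0.6 -5.9  3.2] spin -0.30998725943992783 head 55.0 f [1.1 4.1 2. ] t 7.55 p [0.5813 0.1689 0.1464] w 0.0204
shift [ 0.4 -9.9  5.3] spin -0.5966634304568993 head 55.0 f [1.1 4.1 2. ] t 7.55 p [0.5813 0.1689 0.1464] w 0.0204
shift [  0.5 -12.    6.9] spin -0.7694351708162999 head 55.0 f [1.1 4.1 2. ] t 7.55 p [0.5813 0.1689 0.1464] w 0.0204
```

```bash
python3 -m handwheel '[[[0,-3,1],-0.14,0.49],[[0,-6,3],-0.28,0.49],[[0,-8,4],-0.42,0.49],[[0,-10,5],-0.56,0.49],[[0,-12,7],-0.7,0.49]]' 25
python3 - <<'E'
from h import *
p=ptr('x3.png');gear(p)
for a in(.15,.3,.45,.6): bar(a)
E
```

```text
time_s: 8.05
ee_pos: [0.5804, 0.1562, 0.1475]
eef_rot: [-1.109, 1.561, -1.014]
force: [-0.3, 8.0, 5.4]
grip_width: 0.0243
n 27 mean [17.4 19.1] min [5. 6.] max [28. 34.]
dial by centroid 0.833 by line 0.885
driven [array([ 7.8, 70.8]), np.float64(40.9)] max 103.5
shift [ 1.3 -0.5 -0.4] spin -0.05365906531793308 head 96.0 f [0.3 6.  5.2] t 8.1 p [0.5804 0.1556 0.1474] w 0.0241
shift [ 1.7 -3.2 -0.2] spin -0.22396245775076007 head 96.0 f [0.3 6.  5.2] t 8.1 p [0.5804 0.1556 0.1474] w 0.0241
shift [ 2.2 -5.8  0.4] spin -0.3897232070225494 head 96.0 f [0.3 6.  5.2] t 8.1 p [0.5804 0.1556 0.1474] w 0.0241
shift [ 2.9 -8.2  1.2] spin -0.5495580450291233 head 96.0 f [0.3 6.  5.2] t 8.1 p [0.5804 0.1556 0.1474] w 0.0241
```

The dial now follows the spindle and the driven gear measures 103.5 mm against about 103.6 mm expected, so it is in mesh. Next I'll turn on.

```bash
python3 -m handwheel '[[[0,-2,0],-0.14,0.49],[[1,-4,0],-0.28,0.49],[[2,-6,0],-0.4,0.49],[[3,-8,1],-0.5,0.49],[[3,-8,1],-0.55,0.49]]' 25
python3 - <<'E'
from h import *
p=ptr('x4.png');gear(p)
for a in(.6,.8,.95,1.1): bar(a)
print(get_obs()['qpos'].round(2))
E
```

```text
time_s: 8.6
ee_pos: [0.5821, 0.1482, 0.1447]
eef_rot: [-1.711, 1.562, -1.052]
force: [-0.6, 3.8, 2.2]
grip_width: 0.0239
n 36 mean [26.4  9.2] min [9. 1.] max [41. 16.]
dial by centroid 0.337 by line 0.301
driven [array([ 7.8, 70.8]), np.float64(40.9)] max 103.5
shift [ 0.  -0.8 -0. ] spin 0.006161057555711624 head 127.9 f [-0.5  3.7  2.3] t 8.65 p [0.582  0.1481 0.1446] w 0.0239
shift [ 1.2 -4.1 -0.2] spin -0.19679308431573175 head 127.9 f [-0.5  3.7  2.3] t 8.65 p [0.582  0.1481 0.1446] w 0.0239
shift [ 2.3 -6.6  0.2] spin -0.34164449058293994 head 127.9 f [-0.5  3.7  2.3] t 8.65 p [0.582  0.1481 0.1446] w 0.0239
shift [ 3.5 -8.9  0.9] spin -0.4810171482061807 head 127.9 f [-0.5  3.7  2.3] t 8.65 p [0.582  0.1481 0.1446] w 0.0239
[ 0.19  0.48  1.46 -0.01  1.21 -2.04]
```

```bash
python3 -m handwheel '[[[0,-2,0],-0.1,0.49],[[1,-3,0],-0.18,0.49],[[2,-4,0],-0.24,0.49],[[2,-5,0],-0.25,0.49],[[2,-5,0],-0.25,0.49]]' 25
python3 - <<'E'
from h import *
p=ptr('x5.png');gear(p)
for a in(.9,1.,1.1): bar(a)
E
```

```text
time_s: 9.15
ee_pos: [0.5844, 0.1444, 0.1424]
eef_rot: [-2.207, 1.563, -1.296]
force: [-3.4, 4.0, 1.5]
grip_width: 0.024
n 43 mean [26.4  1.7] min [ 8. -4.] max [42.  7.]
dial by centroid 0.065 by line -0.012
driven [array([ 8.5, 71.9]), np.float64(39.3)] max 104.9
shift [-0.4 -1.5  0.1] spin -0.04504626724640578 head 142.1 f [-3.4  3.9  1.6] t 9.2 p [0.5844 0.1444 0.1424] w 0.0238
shift [ 0.4 -3.1  0. ] spin -0.13969092046757342 head 142.1 f [-3.4  3.9  1.6] t 9.2 p [0.5844 0.1444 0.1424] w 0.0238
shift [ 1.1 -4.8  0.1] spin -0.23204693039035296 head 142.1 f [-3.4  3.9  1.6] t 9.2 p [0.5844 0.1444 0.1424] w 0.0238
```

```bash
python3 -m handwheel '[[[0,0,0],0,0.2],[[0,0,0],0,0.2],[[-15,0,0],0,0.2],[[-35,0,0],0,0.2],[[-60,0,0],0,0.2]]' 25
python3 - <<'E'
from h import *
p=ptr('x6.png');gear(p)
# pointer & post in pixels at 23 mm out: predicted tip for dial=0
cv2.imwrite('pics/s6.png',cv2.resize(p[150:250,240:350],None,fx=7,fy=6,interpolation=cv2.INTER_CUBIC))
bar(.9)
E
```

```text
time_s: 9.7
ee_pos: [0.5841, 0.1447, 0.2036]
eef_rot: [-2.301, 1.563, -1.392]
force: [-0.0, 0.5, 0.1]
grip_width: 0.0373
n 43 mean [26.4  1.7] min [ 8. -4.] max [42.  7.]
dial by centroid 0.065 by line -0.012
driven [array([ 7. , 71.6]), np.float64(40.7)] max 104.9
shift [65.9 -0.3 -1. ] spin -0.04542752382939977 head 142.1 f [ 1.  -0.4  4.9] t 9.75 p [0.5855 0.145  0.2087] w 0.0375
```

View pics/s6.png

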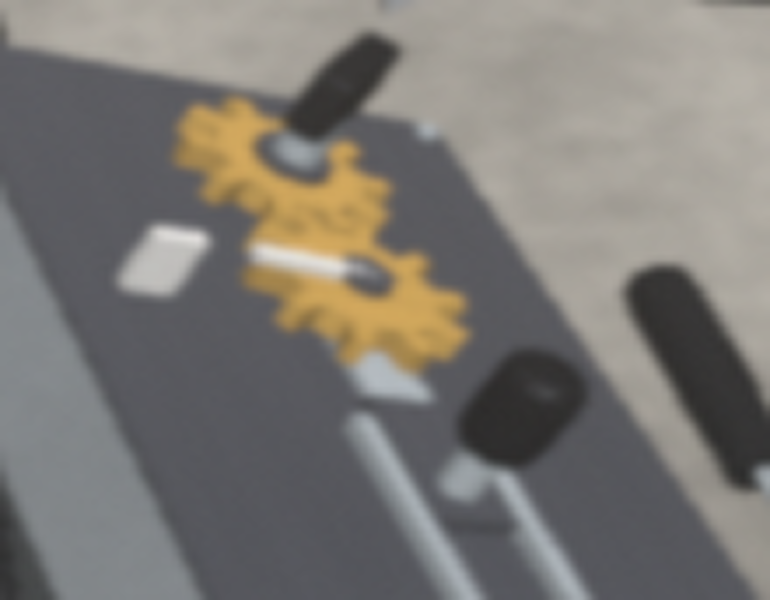

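```bash
python3 -m handwheel '[[[-10,48,13],0,0.2],[[-10,96,26],0,0.2],[[-10,144,40],0,0.2],[[-10,192,53],0,0.2],[[-10,240,66],0,0.2]]' 25
python3 - <<'E'
from h import *
def proj(n,u,v,out):
    o,r=ray(n,u,v);c=S+N*out;X=o+r*(N@(c-o))/(N@r)-c;return np.array([X@UP,X@PY])*1e3
for n in('top','side'):
    p,_=cam(n,n+'9.png');g=p.astype(float).min(2)
    # pointer axis by rows of UP: sample the plane 23 mm out, intensity-weighted PY per UP row; same for post, 26 mm out
    I=camera_info(n);T=np.linalg.inv(np.array(I['extrinsics']))
    for nm,out,us in(('ptr',.0235,range(12,37,3)),('post',.026,range(60,74,2))):
        L=[]
        for a in us:
            ys=np.arange(52 if nm=='ptr' else 50,76,.5)
            X=(S+N*out)[:,None]+UP[:,None]*a*1e-3+PY[:,None]*ys*1e-3
            C=T[:3,:3]@X+T[:3,3:];u=C[0]/C[2]*I['fx']+I['cx'];v=C[1]/C[2]*I['fy']+I['cy']
            b=cv2.remap(np.ascontiguousarray(p[...,0].astype(np.float32)),u.astype(np.float32)[None],v.astype(np.float32)[None],1)[0]
            w=np.clip(b-130,0,None);L.append((a,round((w*ys).sum()/w.sum(),1) if w.sum()>40 else None,int(b.max())))
        A=np.array([(x[0],x[1]) for x in L if x[1] is not None])
        print(n,nm,L,np.polyfit(*A.T,1).round(3) if len(A)>2 else '')
p,_=cam('top');cv2.imwrite('pics/c9.png',cv2.resize(p[175:235,190:310],None,fx=6.6,fy=8,interpolation=cv2.INTER_CUBIC))
go(KN)
E
```

```text
time_s: 10.25
ee_pos: [0.4358, 0.3452, 0.2174]
eef_rot: [-1.488, 1.56, -0.579]
force: [0.8, 0.9, -0.5]
grip_width: 0.0375
top ptr [(12, np.float64(61.8), 179), (15, np.float64(61.8), 182), (18, np.float64(61.6), 176), (21, np.float64(61.2), 174), (24, np.float64(60.8), 181), (27, np.float64(60.6), 187), (30, np.float64(60.5), 184), (33, np.float64(60.2), 177), (36, np.float64(59.8), 169)] [-0.087 63.002]
top post [(60, np.float64(62.5), 162), (62, np.float64(62.7), 182), (64, np.float64(62.9), 188), (66, np.float64(62.9), 191), (68, np.float64(63.0), 190), (70, np.float64(63.1), 187), (72, np.float64(63.2), 180)] [5.4000e-02 5.9364e+01]
side ptr [(12, np.float64(64.6), 180), (15, np.float64(65.4), 202), (18, np.float64(66.2), 207), (21, np.float64(66.1), 203), (24, np.float64(65.7), 207), (27, np.float64(65.6), 208), (30, np.float64(65.3), 205), (33, np.float64(65.1), 208), (36, np.float64(64.9), 208)] [-1.10e-02  6.57e+01]
side post [(60, np.float64(64.1), 154), (62, np.float64(65.1), 190), (64, np.float64(66.3), 205), (66, np.float64(67.4), 209), (68, np.float64(68.2), 209), (70, np.float64(68.4), 209), (72, np.float64(68.6), 207)] [ 0.393 40.943]
shift [  95.3 -337.6 -189.3] spin None head 142.3 f [ 0.8 -0.7  0.1] t 10.4 p [0.4357 0.3458 0.2173] w 0.0377
```

View pics/c9.png

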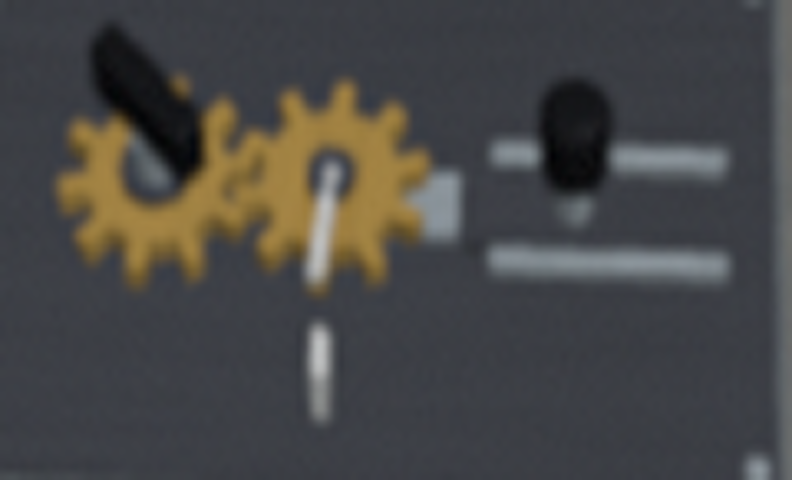

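The top view shows the gears meshed. The pointer runs from (333,165) to (315,280) and the post from (318,330) to (320,415), so the pointer overshot by about 0.085 rad, or 3 mm at the tip. I'll go back and correct it.

```bash
python3 -m handwheel '[[[5,-48,-13],0,0.2],[[10,-96,-26],0,0.2],[[10,-144,-40],0,0.2],[[10,-192,-53],0,0.2],[[10,-239,-66],0,0.2]]' 25
python3 -c "
from h import *
bar(.8)"
```

```text
time_s: 10.9
ee_pos: [0.586, 0.1439, 0.2107]
eef_rot: [-1.481, 1.559, -0.57]
force: [0.1, 0.5, -0.3]
grip_width: 0.0377
shift [67.2  2.6 -0.4] spin 0.05370282183281955 head 142.2 f [ 0.1  0.5 -0.3] t 10.9 p [0.586  0.1439 0.2107] w 0.0377
```

```bash
python3 -m handwheel '[[[20,2,0],0.05,0.2],[[40,2,0],0.05,0.2],[[60,2,0],0.05,0.2],[[67,2,0],0.05,0.49],[[67,2,0],0.05,0.49]]' 25
python3 -m handwheel '[[[0,1,0],0.05,0.49],[[0,2,0],0.1,0.49],[[0,3,0],0.15,0.49],[[0,4,0],0.2,0.49],[[0,4,0],0.2,0.49]]' 25
cat >> h.py <<'E'
def line():
    p,_=cam('side');n='side';I=camera_info(n);T=np.linalg.inv(np.array(I['extrinsics']));L=[]
    for a in range(12,40,2):
        ys=np.arange(42,84,.5);X=(S+N*.0235)[:,None]+UP[:,None]*a*1e-3+PY[:,None]*ys*1e-3
        C=T[:3,:3]@X+T[:3,3:];u=C[0]/C[2]*I['fx']+I['cx'];v=C[1]/C[2]*I['fy']+I['cy']
        b=cv2.remap(np.ascontiguousarray(p[...,0].astype(np.float32)),u.astype(np.float32)[None],v.astype(np.float32)[None],1)[0]
        w=np.clip(b-140,0,None);L.append((a,(w*ys).sum()/w.sum() if w.sum()>40 else np.nan))
    L=np.array(L);k=(L[:,0]>17)&(L[:,0]<37)&~np.isnan(L[:,1])
    print('PY at 36:',L[12].round(1),'slope',np.polyfit(*L[k].T,1).round(3),'(-.07 <-> dial -.085)')
    return p
E
python3 -c "
from h import *
line();bar(.6)"
```

```text
time_s: 11.4
ee_pos: [0.5851, 0.1438, 0.1434]
eef_rot: [-1.517, 1.56, -0.657]
force: [-3.6, 3.0, -2.3]
grip_width: 0.0259
time_s: 11.9
ee_pos: [0.583, 0.1461, 0.1451]
eef_rot: [-1.172, 1.558, -0.513]
force: [2.6, -1.6, 1.4]
grip_width: 0.024
PY at 36: [36.  64.9] slope [-0.078 67.682] (-.07 <-> dial -.085)
shift [0.3 1.4 0.5] spin 0.006428617093659187 head 127.9 f [ 2.3 -1.4  2.3] t 11.95 p [0.5829 0.1461 0.1449] w 0.0241
```

```bash
python3 -m handwheel '[[[0,1,0],0.04,0.49],[[0,2,0],0.08,0.49],[[0,3,0],0.12,0.49],[[0,3,0],0.12,0.49],[[0,3,0],0.12,0.49]]' 25
python3 -c "
from h import *
line();bar(.45)"
```

```text
time_s: 12.45
ee_pos: [0.5815, 0.1482, 0.1456]
eef_rot: [-1.04, 1.557, -0.497]
force: [3.2, -3.0, 2.5]
grip_width: 0.0242
PY at 36: [36.  64.8] slope [-0.077 67.662] (-.07 <-> dial -.085)
shift [0.1 1.5 0.8] spin 0.04776570896010941 head 121.1 f [ 1.9 -3.4  2.8] t 12.5 p [0.5814 0.1482 0.1454] w 0.0238
```

```bash
python3 -m handwheel '[[[0,1,0],0.04,0.49],[[0,2,0],0.08,0.49],[[0,2,0],0.1,0.49],[[0,2,0],0.1,0.49],[[0,2,0],0.1,0.49]]' 25
python3 -c "
from h import *
line();bar(.4)"
```

```text
time_s: 13.0
ee_pos: [0.5809, 0.1496, 0.1458]
eef_rot: [-0.917, 1.556, -0.474]
force: [4.5, -4.1, 2.7]
grip_width: 0.0239
PY at 36: [36.  65.7] slope [-3.3000e-02  6.7003e+01] (-.07 <-> dial -.085)
shift [0.4 1.  0.6] spin 0.003588894419288603 head 115.4 f [ 4.4 -3.8  2.8] t 13.05 p [0.5809 0.1496 0.1459] w 0.024
```

```bash
python3 -m handwheel '[[[0,0.5,0],0.03,0.49],[[0,1,0],0.05,0.49],[[0,1,0],0.05,0.49],[[0,1,0],0.05,0.49],[[0,1,0],0.05,0.49]]' 25
python3 -c "
from h import *
line();bar(.4)"
```

```text
time_s: 13.55
ee_pos: [0.581, 0.1502, 0.1461]
eef_rot: [-0.844, 1.554, -0.449]
force: [4.5, -2.9, 1.6]
grip_width: 0.024
PY at 36: [36.  66.5] slope [-2.1000e-02  6.7301e+01] (-.07 <-> dial -.085)
shift [0.7 0.4 0.3] spin -0.04519786512494191 head 112.6 f [ 5.1 -2.9  1.7] t 13.6 p [0.581  0.1502 0.1462] w 0.0241
```

```bash
python3 -m handwheel '[[[0,0.5,0],0.02,0.49],[[0,1,0],0.05,0.49],[[0,1,0],0.05,0.49],[[0,1,0],0.05,0.49],[[0,1,0],0.05,0.49]]' 25
python3 -c "
from h import *
line();bar(.4)"
```

```text
time_s: 14.1
ee_pos: [0.581, 0.1508, 0.1464]
eef_rot: [-0.784, 1.553, -0.437]
force: [3.9, -3.9, 2.1]
grip_width: 0.0234
PY at 36: [36.  67.2] slope [1.000e-03 6.728e+01] (-.07 <-> dial -.085)
shift [ 0.9 -0.1 -0. ] spin -0.09400575839244707 head 109.8 f [ 4.9 -3.8  1.5] t 14.15 p [0.581  0.1508 0.1464] w 0.0239
```

The dial now reads about -0.01. Next I'll release, retreat and verify.

```bash
python3 -m handwheel '[[[0,0,0],0,0.2],[[0,0,0],0,0.2],[[-15,0,0],0,0.2],[[-35,0,0],0,0.2],[[-65,0,0],0,0.2]]' 25
python3 -c "
from h import *
line();go([.436,.345,.22])"
```

```text
time_s: 14.65
ee_pos: [0.5793, 0.1514, 0.212]
eef_rot: [-0.857, 1.555, -0.51]
force: [1.2, 0.0, -0.2]
grip_width: 0.0379
PY at 36: [36.  67.2] slope [3.0000e-03 6.7215e+01] (-.07 <-> dial -.085)
shift [ -5.9 230.9 -70.6] spin None head 109.9 f [ 0.4 -0.3  5.5] t 14.7 p [0.581  0.1518 0.2183] w 0.0374
```

```bash
python3 -m handwheel '[[[-6,46,-14],0,0.2],[[-6,92,-28],0,0.2],[[-6,138,-42],0,0.2],[[-6,184,-56],0,0.2],[[-6,231,-70],0,0.2]]' 25
python3 - <<'E'
from h import *
p=line();gear(p)
n='top';p,_=cam(n,'topA.png');I=camera_info(n);T=np.linalg.inv(np.array(I['extrinsics']))
for nm,out,us in(('ptr',.0235,range(12,37,3)),('post',.026,range(62,73,2))):
    L=[]
    for a in us:
        ys=np.arange(50,76,.5);X=(S+N*out)[:,None]+UP[:,None]*a*1e-3+PY[:,None]*ys*1e-3
        C=T[:3,:3]@X+T[:3,3:];u=C[0]/C[2]*I['fx']+I['cx'];v=C[1]/C[2]*I['fy']+I['cy']
        b=cv2.remap(np.ascontiguousarray(p[...,0].astype(np.float32)),u.astype(np.float32)[None],v.astype(np.float32)[None],1)[0]
        w=np.clip(b-130,0,None);L.append((a,(w*ys).sum()/w.sum()))
    L=np.array(L);print(nm,L[:,1].round(1),np.polyfit(*L.T,1).round(3))
q=cv2.imread('pics/top0.png')
cv2.imwrite('pics/cA.png',cv2.resize(p[140:250,120:380],None,fx=3,fy=4,interpolation=cv2.INTER_CUBIC))
for nm,(a,b,c,d) in dict(mic=(208,255,122,162),radio=(220,245,330,378),driver=(145,168,222,306)).items():
    print(nm,'diff',cv2.absdiff(p[a:b,c:d],q[a:b,c:d]).mean().round(2))
E
```

```text
time_s: 15.2
ee_pos: [0.4351, 0.3467, 0.2212]
eef_rot: [-0.577, 1.548, -0.23]
force: [0.4, 0.7, 0.8]
grip_width: 0.0379
PY at 36: [36.  67.2] slope [ 0.    67.279] (-.07 <-> dial -.085)
driven [array([ 7.4, 71. ]), np.float64(41.3)] max 104.4
ptr [62.9 62.7 62.7 62.6 62.7 62.7 62.8 62.9 62.8] [2.0000e-03 6.2695e+01]
post [62.7 62.8 62.9 63.  63.1 63.2] [4.6000e-02 5.9896e+01]
mic diff 11.42
radio diff 2.55
driver diff 2.78
```

View pics/cA.png

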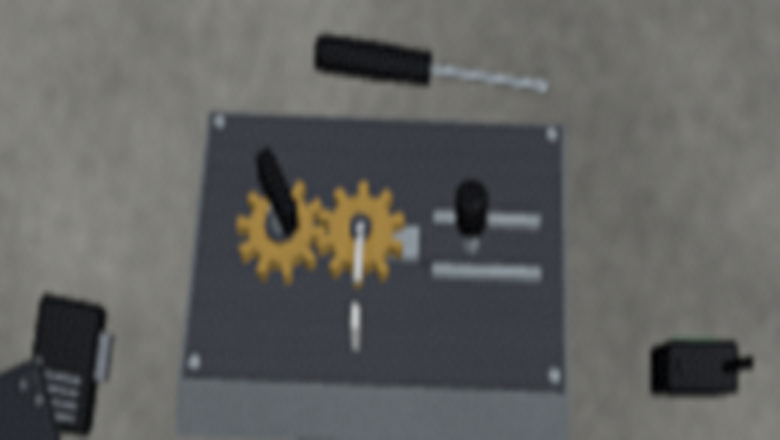

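The pointer, from (360,225) to (357,285), lines up with the post at (355,325). The gears are meshed and the loose items look undisturbed.

```bash
python3 -c "
from station import *
print(hand_in())"
```

```text
the job is handed in; nothing more can be done
None
```

The hand drive is in gear and the white pointer lines up with the index post. I handed the job in at about 15 s on the robot's clock.

**What I did:** I gripped the knob and slid it 19 mm to its stop, where the wrist force rose to 28 N with no more travel. I rocked the handle about 0.5 rad back until the driven gear dropped in and followed the spindle. Then I turned it forward. The first stop overshot by about 0.085 rad, so I went back and corrected it.

**Last checks, with the arm clear and nothing touched:**
- **Pointer:** the top view puts its slope at 0.002 rad from straight up the panel. It lies 62.8 mm from the spindle axis, against 62.95 mm for the post. The side view also gave a slope of 0.000.
- **Mesh:** the driven gear's axis measures 62.7 mm from the spindle axis, against 63 mm when fully in mesh.
- **Loose items:** the radio and screwdriver areas changed little from the first picture. The microphone area differed more because the gripper partly covered it in the last picture. I never commanded a move near it, and the visible part looks unmoved.

One check was poor: my circle fit of the driven gear gave a radius of about 41 mm instead of 35, so I relied on the gear's outer edge and the pointer line instead. The edge read 104.4 mm at the end and 103.5 mm earlier in mesh, against about 103.6 mm expected. I put that down to tooth position, but did not check it separately.

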